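# Gauge a spacer bar against the flip stop

### The job

Flip the red stop leaf down over the gauging board. Then bring the blue spacer bar flush against the aluminium fence and, keeping it flush, slide it along the fence until its end is pressed firmly but gently (about 10 N, never more than 20 N) against the tip of the stop's adjusting screw, and hold that pressure for a moment. Finally flip the leaf fully back up out of the way, leaving the bar lying exactly where it was gauged and the jars, bottle and pen around undisturbed.

Things in the scene. Friction and masses are not known exactly. Their poses are not given: they have to be found in the camera images.
- gauge_board: Gauging board, fixed; x across it away from the robot, y left along the fence, z up; origin on the worktop under it. Plywood bed x -103 to 67, y -140 to 170 mm, top at z = 20. Aluminium fence over the full length, face towards the robot at x = 40, top at z = 60. Hinge bracket on the fence at y = -137 to -73, up to z = 88. Place and yaw differ each time.
- leaf_hinge (a point): Point on the stop leaf's hinge axis, mid-width: x = 52, y = -105, z = 80 mm in the board's frame. The axis runs along the board's y; the point's axes are the board's.
- stop_leaf (a joint): Angle (rad) of the red stop leaf, 22 mm wide. 0: down on its rest, level, pointing from the fence to the robot over the bed. Grows as it swings up about the hinge: 1.57 upright, 1.85 leaning back on its far rest. The stiff hinge (0.11 N m) stays where it is left. A red block 24 (x) by 16 (y) mm hangs below the leaf, 37 mm from the hinge, ending 6 mm over the bed.
- screw_exit (a point): Where the adjusting screw leaves the left (+y) face of the leaf's block; leaf down: x = 15, y = -97, z = 35 mm in the board's frame, level with the middle of the bar's end. The brass tip, 11 mm across, stands 6 to 26 mm out of that face towards the bar (board y -91 to -71), set anew each time and not measured: find it by feel. The screw gives way only above 90 N.
- leaf_handle (a point): Centre of the handle at the leaf's free end, 85 mm from the hinge axis: a black round bar 16 mm thick, 32 mm long along the board's y, 5 mm beyond each side of the leaf. Gripped on its two ends (fingers closing along y) it pivots between the fingers. The point's axes turn with the leaf; its y stays the board's y.
- spacer_bar: Loose blue metal bar, 180 (its y) x 50 (x) x 30 (z) mm, 0.27 to 0.53 kg, two round recesses on top; flat on the bed between fence and robot, left of the stop, clear of both, a little askew. Origin: centre of its underside. Its axes are parallel to the board's when flush with the fence; its -y end faces the stop. Flush, its origin is at x = 15 mm in the board's frame.
- marker_pen: White and blue marker pen, 134 mm long, 14 mm thick, lying to the right of the board. A bystander.
- grey_jar: Small glass jar with grey contents, 47 mm across, 46 mm tall, standing to the right of the board. A bystander.
- brown_jar: Small brown glass jar, 35 mm across, 56 mm tall, standing to the right of the board. A bystander.
- weighing_bottle: Small clear weighing bottle with glass lid, 39 mm across, 58 mm tall, standing behind the board, to the right. A bystander.

How it is judged:
On the way, in this order (a step that is already met when the one before it is completed fails the run):
1. the stop leaf lies down on its rest (under 0.12 rad) while the bar has not yet touched the stop (value of joint stop_leaf below 0.12 rad and contact force between spacer_bar and stop_leaf below 0.5 N), for 0.2 s.
2. with the leaf down and the bar flush with the fence, the bar's end is pressed on the screw tip with more than 5 N for 0.3 s (value of joint stop_leaf below 0.12 rad and contact force between spacer_bar and stop_leaf above 5 N and x of spacer_bar in the frame of gauge_board above 0.013 m and angle between the y axis of spacer_bar and the y axis of gauge_board, either way round below 0.015 rad), for 0.3 s.
3. the leaf is flipped up beyond 1.5 rad (value of joint stop_leaf above 1.5 rad), for 0.2 s.
At the end, for the whole second after the job is handed in: The leaf is up (beyond 1.5 rad); the bar lies flat and at rest on the bed, flush with the fence (within 2 mm and 0.015 rad), its right end within 2 mm, along the bar, of the screw tip's plane (value of joint stop_leaf above 1.5 rad and x of spacer_bar in the frame of gauge_board above 0.013 m and angle between the y axis of spacer_bar and the y axis of gauge_board, either way round below 0.015 rad and y of stop_screw_c0 in the frame of spacer_bar between -0.094 and -0.09 m and angle between spacer_bar's own z axis and vertical below 0.03 rad and linear speed of spacer_bar below 0.01 m/s and z of spacer_bar in the frame of gauge_board below 0.023 m); the robot touches nothing.
It fails at once if the bar is pressed on the stop with more than 20 N (contact force between spacer_bar and stop_leaf above 20 N).
It fails at once if the marker pen is moved by more than 20 mm (distance of marker_pen from where it was at the start of the episode above 0.02 m).
It fails at once if the grey jar is moved by more than 20 mm (distance of grey_jar from where it was at the start of the episode above 0.02 m).
It fails at once if the brown jar is moved by more than 20 mm (distance of brown_jar from where it was at the start of the episode above 0.02 m).
It fails at once if the weighing bottle is moved by more than 20 mm (distance of weighing_bottle from where it was at the start of the episode above 0.02 m).
It also fails if it takes over 69 s, if anything falls off the work surface, if the arm or the gripper's body presses on something with over 40 N, if the wrist force passes 120 N, or if a joint passes its speed limit or range.

### The arm

A 6-joint arm with a two-finger parallel gripper is mounted at the origin on a cart in front of the work surface, level with it; the furniture and walls round the work are solid. World frame = base frame: x ahead of the robot, y to its left, z up, the work surface at z = 0. Lengths are in m, angles in rad, forces in N, time in s.
With the tool pointing down it reaches from about 0.25 to 0.725 m from the base axis. Payload 4 kg.
Tool frame: the origin (TCP) lies midway between the tips of the shut fingers; the grasp point (between the pads) lies 19 mm behind it; z points along the fingers, y is the line along which they close (so a half turn about z gives the same grasp; the last joint's range is limited). The gripper opens to 85 mm and grips with 20 to 120 N. Pads are 22 mm wide; open, the fingers measure 114 mm over their backs; the gripper's body (76 mm by 85 mm) begins 54 mm behind the grasp point. The pads swing forward as they close: fully open they stand 13 mm farther back than shut.
Start: joints at [1.231, 0.241, 0.005, 1.335, 0, 1.571], TCP at [0.167, 0.471, 0.231] pointing down, gripper open.
Joint ranges: [-2.72, 2.72], [-1.05, 1.87], [-1.09, 1.28], [-1.99, 2.15], [-1.42, 1.44], [-3.14, 3.14]. Speed limits (rad/s): [2.79, 2.79, 3.14, 3.14, 3.14, 3.14].

### API

Orientations are given as a unit quaternion [x, y, z, w].
In Python, from workcell import get_obs, imaging, workorder gives the robot as it stands.
- The arm moves only by the shell command python3 -m jog, which reads ROWS from standard input. ROWS is a JSON list of rows, 1 to 10 of them, each an object with the fields r (a list: a rotation vector rx, ry, rz in units of 0.05 rad), trans (a list: dx, dy, dz in units of 100 mm), finger_gap (the finger opening in m); a field left out counts as zero (the opening has to be given); each row is the pose to reach, as a shift and turn from the pose commanded when the command began, along the tool's axes at that moment; what a row does not reach only later rows make up. A row lasts 1/8 s, in which the tool goes at most 0.0625 m and 0.188 rad, less where a joint would pass 70% of its speed; a pose out of reach is approached as far as the arm can. The fingers move at their own pace and stop on an object; the grip force is fixed at half the most. Time passes only in rows, so rows that do not move let the fingers close. It prints the time, the measured TCP pose, the force, the opening and the grip force at its end. Input that does not fit is refused with a message, and nothing moves.
- get_obs(): the state, without advancing time (a new reading comes with each control period).
- imaging.camera(name): name is "scene" or "top" or "wrist"; returns (picture, depth): 384x512x3 uint8, red, green, blue; 384x512 float32, m along the optical axis (not along the pixel's ray), 0 where there is no reading.
- imaging.calibration(name): a dict with "mtx" (3x3 intrinsics, pixels), "k1" (the pictures are not rectified: a ray, as slopes to the right and down, at radius r is drawn at 1 + k1 r^2 times it, then the intrinsics apply), "R" (3x3) and "t" (3): a world point X has camera coordinates R X + t. Camera axes: x right, y down, z forward; pixel columns grow to the right and rows downward; lengths in m; the calibration is good to about 2 mm. A picture is of the moment at which its call begins: read the wrist's pose just before it. calibration takes no time and is no camera call; for the wrist camera it gives the pose at the moment of the call.
- workorder.job_done(): hands the job in; it is judged then, once.
The state is a dict: "clock": time; "joint_pos": joint angles; "joint_vel": joint speeds; "tau": joint torques, N m; "eef_pos": TCP position; "tool_rot": TCP orientation; "ft_force": force on the tool from outside, world axes, zero at the start; "ft_torque": the same for the moment, N m; "grip_width": finger opening in m; "grasp_force": force on a finger pad.
Only numpy, scipy, OpenCV 4.12 (cv2) and the standard library are available. Lean on these libraries where they do the work, as an engineer would, in place of code of your own. Each camera call takes 0.05 s, during which the arm holds its last target. There are 200 camera calls.

## Working session

There is one attempt and no reset: what is moved stays moved. The work goes in short steps, Python scripts to look and compute and a shell command to move; the robot and the scene stay as the last step left them, time stands still between calls to the robot, and variables do not carry over. Pictures are saved under pics/ and viewed, at most 10 in all, crops included, and the job is handed in when it is done.

```bash
mkdir -p pics; ls
python3 - <<'E'
from workcell import get_obs, imaging, workorder
import cv2, numpy as np
o=get_obs(); print({k:np.round(v,3).tolist() for k,v in o.items()})
for n in ["scene","top"]:
    p,d=imaging.camera(n); cv2.imwrite(f"pics/{n}0.png",p[:,:,::-1]); np.savez(f"pics/{n}0.npz",p=p,d=d)
    c=imaging.calibration(n); print(n,{k:np.round(v,4).tolist() for k,v in c.items()})
E
```

```text
pics
{'clock': 0.0, 'joint_pos': [1.231, 0.241, 0.004, 1.335, 0.0, 1.571], 'joint_vel': [-0.002, 0.001, 0.001, -0.001, 0.001, 0.0], 'tau': [0.001, -37.232, 25.241, 0.017, 0.0, -0.0], 'eef_pos': [0.166, 0.471, 0.23], 'tool_rot': [0.169, 0.986, -0.001, -0.0], 'ft_force': [-0.301, 0.175, 0.191], 'ft_torque': [0.059, -0.015, -0.005], 'grasp_force': 0.0, 'grip_width': 0.085}
scene {'mtx': [[360.1399, 0.0, 252.7571], [0.0, 360.1399, 191.6135], [0.0, 0.0, 1.0]], 'k1': 0.0048, 'R': [[0.8185, -0.5744, 0.0096], [-0.3463, -0.5067, -0.7895], [0.4584, 0.6429, -0.6137]], 't': [-0.4903, 0.2407, 0.8911]}
top {'mtx': [[491.6537, 0.0, 257.4776], [0.0, 491.6537, 185.2791], [0.0, 0.0, 1.0]], 'k1': -0.0426, 'R': [[-0.1089, -0.994, 0.0038], [-0.9709, 0.1055, -0.2149], [0.2132, -0.0271, -0.9766]], 't': [-0.0409, 0.5499, 1.4692]}
```

View pics/top0.png

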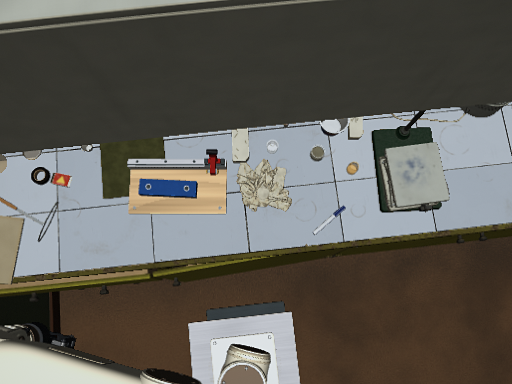

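View pics/scene0.png

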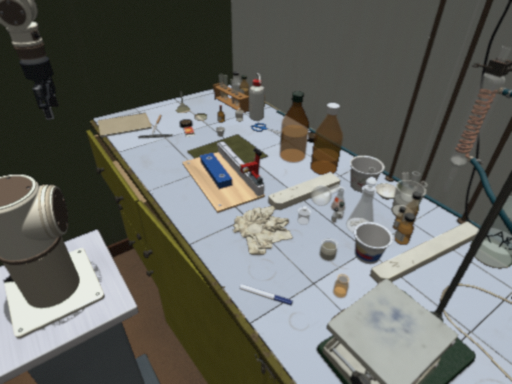

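The top view shows the board at about (129–227, 158–214), the blue bar at (137–197, 179–197), and the red leaf up at (212, 160). The scene view agrees. I'll take a coarse fix from the top view, then use the wrist camera for a finer one.

```bash
cat > h.py <<'E'
import cv2, numpy as np
from scipy.spatial.transform import Rotation as Ro
from workcell import get_obs, imaging, workorder
def ray(c,uv):
    k=np.array([c["k1"],0,0,0,0],float)
    n=cv2.undistortPoints(np.array(uv,float).reshape(-1,1,2),np.array(c["mtx"]),k).reshape(-1,2)
    R=np.array(c["R"]);t=np.array(c["t"])
    return -R.T@t,(np.c_[n,np.ones(len(n))])@R
def onplane(c,uv,z):
    o,d=ray(c,uv); return o+d*((z-o[2])/d[:,2])[:,None]
def project(c,X):
    R=np.array(c["R"]);P=np.atleast_2d(X)@R.T+np.array(c["t"]);n=P[:,:2]/P[:,2:]
    n=n*(1+c["k1"]*(n**2).sum(1,keepdims=True)); M=np.array(c["mtx"])
    return n*[M[0,0],M[1,1]]+M[:2,2]
def hsv(p): return cv2.cvtColor(p,cv2.COLOR_RGB2HSV)
def big(m):
    cs,_=cv2.findContours(m.astype(np.uint8),cv2.RETR_EXTERNAL,cv2.CHAIN_APPROX_NONE)
    return max(cs,key=cv2.contourArea).reshape(-1,2)
def blue(p):
    h=hsv(p); return (h[...,0]>100)&(h[...,0]<130)&(h[...,1]>130)&(h[...,2]>50)
def wood(p):
    h=hsv(p); return (h[...,0]>8)&(h[...,0]<28)&(h[...,1]>60)&(h[...,2]>150)
def red(p):
    h=hsv(p); return ((h[...,0]<8)|(h[...,0]>172))&(h[...,1]>150)&(h[...,2]>60)
def rect(P):
    r=cv2.minAreaRect((P[:,:2]*1000).astype(np.float32)); b=cv2.boxPoints(r); return r,b
def toframe(B,P): # B=(x,y,yaw)
    c,s=np.cos(B[2]),np.sin(B[2]); return (np.asarray(P)[:,:2]-B[:2])@np.array([[c,-s],[s,c]])
def fromframe(B,P):
    P=np.atleast_2d(P).astype(float);c,s=np.cos(B[2]),np.sin(B[2]); Q=P.copy(); Q[:,:2]=P[:,:2]@np.array([[c,s],[-s,c]])+B[:2]; return Q
def tool(target):  # world point -> shift in tool axes from measured pose
    o=get_obs(); return Ro.from_quat(o["tool_rot"]).inv().apply(np.array(target)-o["eef_pos"])
E
python3 - <<'E'
from h import *
z=np.load("pics/top0.npz");p=z["p"];c=imaging.calibration("top")
m=blue(p);m[:, :120]=0;m[:,240:]=0
print("bar",*rect(onplane(c,big(m),.05)))
m=wood(p);m[:,:110]=0;m[:,232:]=0;m[220:]=0;m[:150]=0
q=big(m);print("bed",q.min(0),q.max(0),*rect(onplane(c,q,.02)))
m=red(p); m[:,:195]=0;m[:,230:]=0;m[190:]=0;q=big(m);print("red",q.min(0),q.max(0),onplane(c,[q.mean(0)],.12))
R=Ro.from_quat(get_obs()["tool_rot"]).as_matrix();print(np.round(R,3))
w=imaging.calibration("wrist");Rw=np.array(w["R"]);print("wristcam",-Rw.T@w["t"],np.round(Rw,3),w["mtx"])
E
```

```text
bar ((568.0162353515625, 180.60159301757812), (177.3968048095703, 49.43199920654297), 81.10730743408203) [[529.886     96.79009 ]
 [578.72375   89.148674]
 [606.1465   264.4131  ]
 [557.3087   272.0545  ]]
bed [129 170] [226 213] ((558.9140625, 154.89431762695312), (309.9711608886719, 140.093505859375), 83.77796173095703) [[472.48233    8.413498]
 [611.7506    -6.770096]
 [645.3458   301.37512 ]
 [506.0775   316.55872 ]]
red [208 156] [219 174] [[0.60969659 0.02738731 0.12      ]]
[[-0.943  0.333 -0.001]
 [ 0.333  0.943 -0.002]
 [ 0.    -0.002 -1.   ]]
wristcam [0.08728637 0.49972507 0.37292541] [[ 0.332  0.943 -0.003]
 [ 0.892 -0.312  0.327]
 [ 0.307 -0.111 -0.945]] [[286.1839882    0.         262.38463906]
 [  0.         286.1839882  197.08806199]
 [  0.           0.           1.        ]]
```

Units first: shifts go in units of 100 mm and turns go in units of 0.05 rad. So -0.5045 m is -5.045, -0.17 m is -1.7, -0.23 rad is -4.6.

```bash
echo '[{"trans":[-0.6,-0.25,-0.3],"finger_gap":0.085},{"r":[0,0,-1.2],"trans":[-1.7,-0.7,-0.3],"finger_gap":0.085},{"r":[0,0,-4.6],"trans":[-5.045,-2.15,-0.3],"finger_gap":0.085},{"r":[0,0,-4.6],"trans":[-5.045,-2.15,-0.3],"finger_gap":0.085},{"r":[0,0,-4.6],"trans":[-5.045,-2.15,-0.3],"finger_gap":0.085},{"r":[0,0,-4.6],"trans":[-5.045,-2.15,-0.3],"finger_gap":0.085},{"r":[0,0,-4.6],"trans":[-5.045,-2.15,-0.3],"finger_gap":0.085},{"r":[0,0,-4.6],"trans":[-5.045,-2.15,-0.3],"finger_gap":0.085},{"r":[0,0,-4.6],"trans":[-5.045,-2.15,-0.3],"finger_gap":0.085},{"r":[0,0,-4.6],"trans":[-5.045,-2.15,-0.3],"finger_gap":0.085}]' | python3 -m jog
echo '[{"finger_gap":0.085},{"finger_gap":0.085}]' | python3 -m jog
python3 - <<'E'
from h import *
c=imaging.calibration("wrist");p,d=imaging.camera("wrist");cv2.imwrite("pics/w1.png",p[:,:,::-1]);np.savez("pics/w1.npz",p=p,d=d,**{k:np.array(v) for k,v in c.items()})
o=get_obs();print(o["clock"],o["eef_pos"],Ro.from_quat(o["tool_rot"]).as_rotvec(),o["joint_pos"])
E
```

```text
clock: 1.35
eef_pos: [0.5727, 0.0971, 0.2593]
tool_rot: [0.058, 0.998, -0.001, -0.001]
ft_force: [-1.2, 0.5, -1.1]
grip_width: 0.0851
grasp_force: 0.0
clock: 1.6
eef_pos: [0.5697, 0.1016, 0.2614]
tool_rot: [0.054, 0.999, 0.0, -0.0]
ft_force: [-0.5, -0.3, 0.2]
grip_width: 0.0849
grasp_force: 0.0
1.65 [0.56978604 0.10171291 0.26159502] [-1.69235870e-01 -3.13698952e+00 -1.92411412e-04] [1.76582524e-01 3.92032474e-01 2.94682514e-01 1.47345872e+00
 1.28720675e-04 2.84375024e-01]
```

View pics/w1.png

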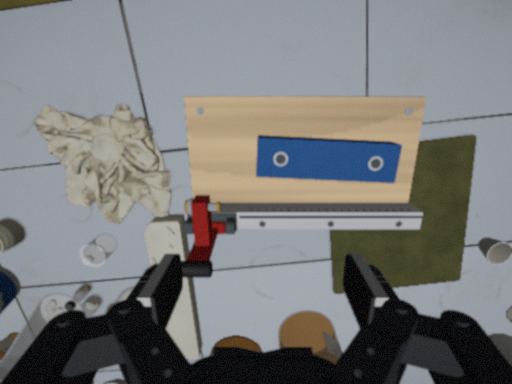

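The wrist view (up is towards the robot) shows the bed from (186, 97) to (424, 205), the bar at (257–400, 136–183), and the fence at rows 205–230. The leaf is up at (205, 230), with its black handle at about (182–212, 262–276).

Run:
```python
from h import *
z=dict(np.load("pics/w1.npz"));p=z["p"];c={k:z[k] for k in("mtx","R","t")};c["k1"]=float(z["k1"])
m=wood(p);m[:90]=0;m[215:]=0;m[:,:180]=0;m[:,432:]=0
m=m.astype(np.uint8)
def fit(pts,zh):
    W=onplane(c,pts,zh)[:,:2]; v=cv2.fitLine(W.astype(np.float32),cv2.DIST_HUBER,0,.001,.001).ravel(); return v
cols=range(200,415,3); F=np.array([(u,np.argmax(m[:,u])-.5) for u in cols])
rows=range(105,195,3)
r0=np.array([(np.argmax(m[v])-.5,v) for v in rows]); r1=np.array([(511-np.argmax(m[v][::-1])+.5,v) for v in rows])
vf=fit(F,.02);va=fit(r0,.02);vb=fit(r1,.02)
for v in(vf,va,vb):print("line dir",np.arctan2(v[1],v[0]))
d=vf[:2]*np.sign(vf[1]); yaw=np.arctan2(-d[0],d[1]); ex=np.array([np.cos(yaw),np.sin(yaw)])
def inter(a,b):
    s=np.linalg.solve(np.c_[a[:2],-b[:2]],b[2:]-a[2:]);return a[2:]+s[0]*a[:2]
A,Bc=inter(vf,va),inter(vf,vb);print("corners",A,Bc,np.linalg.norm(A-Bc))
O=(A+Bc)/2+ex*.103-d*.015; B=np.array([*O,yaw]);print("B",B);np.save("B.npy",B)
print("bar top in board",rect(np.c_[toframe(B,onplane(c,big(blue(p)&(np.indices(p.shape[:2])[1]>240)),.05))]))
h=hsv(p); k=(h[...,2]<70); k[:255]=0;k[282:]=0;k[:,:178]=0;k[:,218:]=0;q=big(k);print(q.min(0),q.max(0))
o,dd=ray(c,[q.mean(0),[.5*(q[:,0].min()+q[:,0].max()),.5*(q[:,1].min()+q[:,1].max())]])
for zz in(.145,.1617,.17):print(zz,toframe(B,o+dd*((zz-o[2])/dd[:,2])[:,None]))
dz=z["d"];print("depth handle",[dz[r,192] for r in(262,266,270,274)])
# checks: fence top edges
X=fromframe(B,[[.04,.17,.06],[.04,-.06,.06],[-.103,-.14,.02],[.052,-.089,.0],[.0754,-.105,.1617]]);print(project(c,X))
```

```text
line dir 1.4653862
line dir -0.11061376
line dir -0.09342874
corners [0.47308964 0.01284484] [0.50523484 0.31666833] 0.30551928
B [ 0.5900123   0.13900268 -0.10541017]
bar top in board (((-28.157855987548828, 42.709632873535156), (175.6786346435547, 48.57341384887695), 87.30632019042969), array([[-56.545845  , -43.89124   ],
       [ -8.026106  , -46.174007  ],
       [  0.23013306, 129.3105    ],
       [-48.289604  , 131.59328   ]], dtype=float32))
[178 255] [211 281]
0.145 [[ 0.06594977 -0.11276898]
 [ 0.0675152  -0.11020203]]
0.1617 [[ 0.05522442 -0.10798533]
 [ 0.05668886 -0.105584  ]]
0.17 [[ 0.04989386 -0.10560783]
 [ 0.0513081  -0.1032888 ]]
depth handle [np.float32(0.27407542), np.float32(0.2715406), np.float32(0.2693995), np.float32(0.2690361)]
[[422.93502441 212.85774333]
 [246.23744774 213.01323907]
 [182.8574555   96.65031152]
 [229.32637149 205.34325488]
 [196.57579722 284.0954985 ]]
```

Run:
```python
from h import *
B=np.load("B.npy");print(tool(fromframe(B,[[.0545,-.105,.14]])[0]))
```

```text
[-0.07085292 -0.06563511  0.12158374]
```

Converted, 0.1215 m is 1.215, 0.09 m is 0.9, 0.003 rad is 0.06.

```bash
echo '[{"r":[0,0,0.06],"trans":[-0.35,-0.33,0.2],"finger_gap":0.085},{"r":[0,0,0.06],"trans":[-0.71,-0.655,0.5],"finger_gap":0.085},{"r":[0,0,0.06],"trans":[-0.71,-0.655,0.9],"finger_gap":0.085},{"r":[0,0,0.06],"trans":[-0.71,-0.655,1.215],"finger_gap":0.085},{"r":[0,0,0.06],"trans":[-0.71,-0.655,1.215],"finger_gap":0.085},{"r":[0,0,0.06],"trans":[-0.71,-0.655,1.215],"finger_gap":0.06}]' | python3 -m jog
python3 - <<'E'
from h import *
p,d=imaging.camera("wrist");cv2.imwrite("pics/w2.png",p[:,:,::-1])
o=get_obs();print(o["eef_pos"],toframe(np.load("B.npy"),[o["eef_pos"]]))
E
```

```text
clock: 2.4
eef_pos: [0.6347, 0.0286, 0.1417]
tool_rot: [0.056, 0.998, 0.0, 0.001]
ft_force: [-0.7, 0.7, 0.4]
grip_width: 0.0693
grasp_force: 0.0
[0.63515345 0.02848774 0.1422601 ] [[ 0.05651842 -0.10515199]]
```

View pics/w2.png

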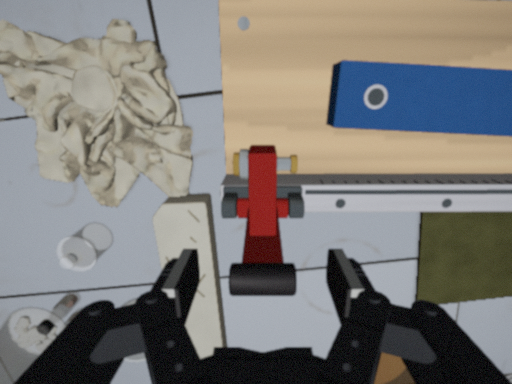

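The handle (230–295, 263–295) is centred between the pads, which lie at about columns 185 and 343. I'll close on it.

```bash
echo '[{"finger_gap":0.025},{"finger_gap":0.025},{"finger_gap":0.025},{"finger_gap":0.025}]' | python3 -m jog
python3 - <<'E'
from h import *
o=get_obs();print(o["eef_pos"],toframe(np.load("B.npy"),[o["eef_pos"]]),o["ft_force"])
p,d=imaging.camera("wrist");cv2.imwrite("pics/w3.png",p[200:,100:420,::-1])
E
```

```text
clock: 2.95
eef_pos: [0.6351, 0.0284, 0.1418]
tool_rot: [0.056, 0.998, 0.001, 0.002]
ft_force: [-0.9, 3.5, 6.8]
grip_width: 0.0308
grasp_force: 59.8
[0.63506972 0.02842217 0.14179375] [[ 0.05644205 -0.10522601]] [-0.88896199  3.52242808  6.75458676]
```

View pics/w3.png

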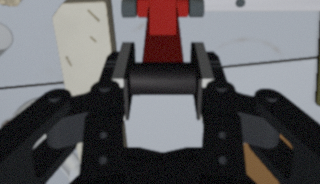

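Converted, 0.0484 m is 0.484, 0.0333 m is 0.333.

```bash
echo '[{"trans":[0.085,0,0.003],"finger_gap":0.025},{"trans":[0.169,0,0.012],"finger_gap":0.025},{"trans":[0.252,0,0.03],"finger_gap":0.025},{"trans":[0.333,0,0.057],"finger_gap":0.025},{"trans":[0.41,0,0.09],"finger_gap":0.025},{"trans":[0.484,0,0.134],"finger_gap":0.025}]' | python3 -m jog
```

```text
clock: 3.75
eef_pos: [0.59, 0.0334, 0.1307]
tool_rot: [0.056, 0.998, 0.001, 0.006]
ft_force: [1.7, 1.4, 12.2]
grip_width: 0.031
grasp_force: 62.7
```

Converted, 0.0547 m is 0.547, 0.0385 m is 0.385.

```bash
echo '[{"trans":[0.07,0,0.05],"finger_gap":0.025},{"trans":[0.133,0,0.106],"finger_gap":0.025},{"trans":[0.19,0,0.17],"finger_gap":0.025},{"trans":[0.242,0,0.236],"finger_gap":0.025},{"trans":[0.29,0,0.31],"finger_gap":0.025},{"trans":[0.324,0,0.385],"finger_gap":0.025},{"trans":[0.355,0,0.465],"finger_gap":0.025},{"trans":[0.374,0,0.547],"finger_gap":0.025},{"trans":[0.385,0,0.63],"finger_gap":0.025}]' | python3 -m jog
```

```text
clock: 4.88
eef_pos: [0.5494, 0.0378, 0.0652]
tool_rot: [0.056, 0.998, 0.001, 0.002]
ft_force: [0.3, 2.4, 6.5]
grip_width: 0.0308
grasp_force: 66.0
```

```bash
echo '[{"trans":[0.004,0,0.04],"finger_gap":0.025},{"trans":[0.006,0,0.08],"finger_gap":0.025},{"trans":[0.006,0,0.095],"finger_gap":0.025},{"trans":[0.006,0,0.095],"finger_gap":0.025}]' | python3 -m jog
```

```text
clock: 5.38
eef_pos: [0.5491, 0.0379, 0.0555]
tool_rot: [0.056, 0.998, 0.0, 0.002]
ft_force: [1.8, 1.8, 5.2]
grip_width: 0.0308
grasp_force: 65.2
```

Converted, 0.004 m is 0.04, 0.002 m is 0.02.

```bash
echo '[{"trans":[0,0,0.02],"finger_gap":0.025},{"trans":[0,0,0.04],"finger_gap":0.025},{"trans":[0,0,0.04],"finger_gap":0.025}]' | python3 -m jog; echo '[{"trans":[0,0,0.02],"finger_gap":0.025},{"trans":[0,0,0.02],"finger_gap":0.025}]' | python3 -m jog
```

```text
clock: 5.75
eef_pos: [0.5492, 0.0378, 0.0529]
tool_rot: [0.056, 0.998, 0.0, 0.003]
ft_force: [-2.3, 1.1, 13.8]
grip_width: 0.0308
grasp_force: 65.8
clock: 6.0
eef_pos: [0.5493, 0.0379, 0.0527]
tool_rot: [0.056, 0.998, 0.001, 0.003]
ft_force: [-6.5, 2.0, 24.7]
grip_width: 0.0311
grasp_force: 66.8
```

```bash
echo '[{"trans":[0,0,-0.03],"finger_gap":0.025},{"trans":[0,0,-0.03],"finger_gap":0.045},{"trans":[0,0,-0.03],"finger_gap":0.045},{"trans":[0,0,-0.03],"finger_gap":0.045},{"trans":[0,0,-0.5],"finger_gap":0.045},{"trans":[0.3,0.6,-1.1],"finger_gap":0.01},{"trans":[0.3,1.2,-1.6],"finger_gap":0.0},{"trans":[0.3,1.2,-1.6],"finger_gap":0.0},{"trans":[0.3,1.2,-1.6],"finger_gap":0.0},{"trans":[0.3,1.2,-1.6],"finger_gap":0.0}]' | python3 -m jog
python3 - <<'E'
from h import *
c=imaging.calibration("wrist");p,d=imaging.camera("wrist");cv2.imwrite("pics/w4.png",p[:,:,::-1]);np.savez("pics/w4.npz",p=p,d=d,**{k:np.array(v) for k,v in c.items()})
B=np.load("B.npy");o=get_obs();print(o["eef_pos"],o["ft_force"],o["ft_torque"],toframe(B,[o["eef_pos"]]))
X=onplane(c,big(blue(p)),.05);print(rect(toframe(B,X)))
q=big(red(p));print(q.min(0),q.max(0))
print(project(c,fromframe(B,[[-.103,-.14,.02],[-.103,.17,.02],[.04,.17,.06],[-.033,-.105,.088]])))
E
```

```text
clock: 7.25
eef_pos: [0.53, 0.1594, 0.2065]
tool_rot: [0.056, 0.998, -0.001, -0.001]
ft_force: [0.3, -0.4, 0.2]
grip_width: 0.0003
grasp_force: 0.0
[0.52983736 0.15898717 0.20613387] [ 0.59235319  0.21469348 -0.68610747] [-0.02138143 -0.0718941   0.00212831] [[-0.06194362  0.01354226]]
(((-30.56804656982422, 43.1578254699707), (175.42776489257812, 53.01074981689453), 87.31844329833984), array([[-6.11480827e+01, -4.32199593e+01],
       [-8.19538116e+00, -4.57000618e+01],
       [ 1.19895935e-02,  1.29535614e+02],
       [-5.29407120e+01,  1.32015717e+02]], dtype=float32))
[138 223] [173 293]
[[127.50709569 139.65535563]
 [399.03828083 138.24057147]
 [396.11256718 266.51306306]
 [142.79385922 219.59661973]]
```

View pics/w4.png

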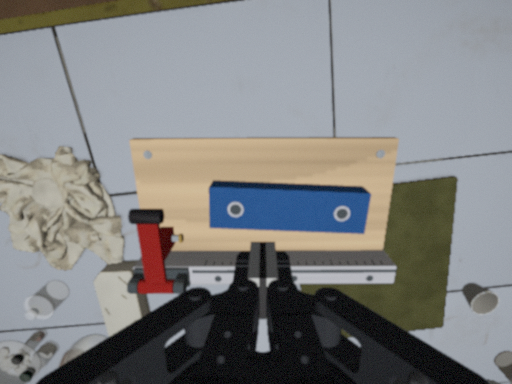

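The leaf is down with its handle at (147, 215), and the screw tip shows at about (181, 238). The bar spans (210–367, 184–233). Next I'll place the shut fingers on the robot side of the bar's middle.

```bash
echo '[{"trans":[0.22,0.3,0.5],"finger_gap":0},{"trans":[0.22,0.3,1],"finger_gap":0},{"trans":[0.22,0.3,1.5],"finger_gap":0},{"trans":[0.22,0.3,1.74],"finger_gap":0},{"trans":[0.22,0.3,1.74],"finger_gap":0}]' | python3 -m jog
echo '[{"trans":[-0.1,0,0],"finger_gap":0},{"trans":[-0.2,0,0],"finger_gap":0},{"trans":[-0.27,0,0],"finger_gap":0},{"trans":[-0.34,0,0],"finger_gap":0},{"trans":[-0.41,0,0],"finger_gap":0},{"trans":[-0.48,0,0],"finger_gap":0},{"trans":[-0.53,0,0],"finger_gap":0}]' | python3 -m jog
python3 -c "
from h import *
o=get_obs();print(toframe(np.load('B.npy'),[o['eef_pos']]),o['ft_force'])"
```

```text
clock: 7.92
eef_pos: [0.5092, 0.1899, 0.0304]
tool_rot: [0.057, 0.998, -0.002, -0.004]
ft_force: [0.9, 0.1, -0.8]
grip_width: 0.0003
grasp_force: 0.0
clock: 8.8
eef_pos: [0.5647, 0.1866, 0.0346]
tool_rot: [0.056, 0.998, 0.0, -0.001]
ft_force: [-4.6, -0.7, 3.3]
grip_width: 0.0003
grasp_force: 2.6
[[-0.03021854  0.04466791]] [-4.57456124 -0.65719465  3.34543308]
```

Converted, -0.006 m is -0.06, -0.004 m is -0.04.

```bash
echo '[{"trans":[-0.02,0,0],"finger_gap":0},{"trans":[-0.04,0,0],"finger_gap":0},{"trans":[-0.06,0,0],"finger_gap":0}]' | python3 -m jog; echo '[{"trans":[-0.01,0,0],"finger_gap":0},{"trans":[-0.02,0,0],"finger_gap":0}]' | python3 -m jog
```

```text
clock: 9.18
eef_pos: [0.5703, 0.1859, 0.0342]
tool_rot: [0.056, 0.998, 0.0, -0.001]
ft_force: [-5.6, 1.0, 3.4]
grip_width: 0.0001
grasp_force: 2.7
clock: 9.43
eef_pos: [0.572, 0.1857, 0.0342]
tool_rot: [0.056, 0.998, 0.0, -0.001]
ft_force: [-7.5, 1.3, 6.0]
grip_width: -0.0001
grasp_force: 3.8
```

```bash
for i in 1 2 3; do echo '[{"trans":[-0.01,0,0],"finger_gap":0},{"trans":[-0.02,0,0],"finger_gap":0}]' | python3 -m jog | grep -E 'eef|ft'; done
```

```text
eef_pos: [0.573, 0.1851, 0.0341]
ft_force: [-8.3, 0.5, 7.0]
eef_pos: [0.5732, 0.185, 0.034]
ft_force: [-13.7, -0.4, 11.5]
eef_pos: [0.5732, 0.185, 0.034]
ft_force: [-18.5, 1.4, 15.0]
```

```bash
echo '[{"trans":[0.2,0,0],"finger_gap":0},{"trans":[0.3,0,-0.1],"finger_gap":0},{"trans":[0.3,0.3,-0.7],"finger_gap":0},{"trans":[0.3,0.8,-1.3],"finger_gap":0},{"trans":[0,1.21,-1.3],"finger_gap":0},{"trans":[-0.29,1.21,-1.3],"finger_gap":0},{"trans":[-0.29,1.21,-1.3],"finger_gap":0}]' | python3 -m jog
python3 - <<'E'
from h import *
c=imaging.calibration("wrist");p,d=imaging.camera("wrist");cv2.imwrite("pics/w5.png",p[:,:,::-1])
B=np.load("B.npy");o=get_obs();print(o["eef_pos"],o["ft_force"],toframe(B,[o["eef_pos"]]),"contact",toframe(B,[[.5732,.185]]))
print(rect(toframe(B,onplane(c,big(blue(p)),.05))))
E
```

```text
clock: 11.05
eef_pos: [0.6238, 0.3022, 0.1642]
tool_rot: [0.057, 0.998, 0.0, 0.002]
ft_force: [0.8, -0.5, 0.3]
grip_width: 0.0003
grasp_force: 0.0
[0.62233089 0.30175923 0.16386117] [-0.32157101  0.0118906  -1.09188677] [[0.01501475 0.16525357]] contact [[-0.02155861  0.0439731 ]]
(((12.276803970336914, 44.94938278198242), (180.20562744140625, 53.30308532714844), 89.72696685791016), array([[-14.803805, -45.025406],
       [ 38.49868 , -45.27941 ],
       [ 39.357414, 134.92416 ],
       [-13.945072, 135.17818 ]], dtype=float32))
```

View pics/w5.png

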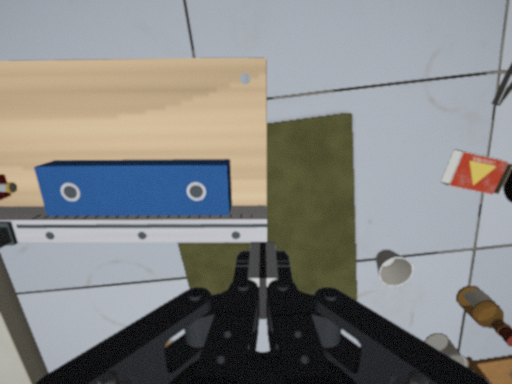

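The bar lies flush at (38–231, 160–217), with its left end at column 231, about y = 135 mm. I'll lower the fingers beyond that end and push along −y.

```bash
echo '[{"trans":[0,0,0.6],"finger_gap":0},{"trans":[0,0,1.1],"finger_gap":0},{"trans":[0,0,1.31],"finger_gap":0},{"trans":[0,0,1.31],"finger_gap":0}]' | python3 -m jog
echo '[{"trans":[0,-0.05,0],"finger_gap":0},{"trans":[0,-0.1,0],"finger_gap":0},{"trans":[0,-0.15,0],"finger_gap":0},{"trans":[0,-0.2,0],"finger_gap":0},{"trans":[0,-0.25,0],"finger_gap":0},{"trans":[0,-0.28,0],"finger_gap":0}]' | python3 -m jog
python3 -c "
from h import *
o=get_obs();print(toframe(np.load('B.npy'),[o['eef_pos']]),o['ft_force'])"
```

```text
clock: 11.6
eef_pos: [0.619, 0.3005, 0.0306]
tool_rot: [0.057, 0.998, -0.001, -0.002]
ft_force: [-0.3, -0.2, 0.6]
grip_width: -0.0001
grasp_force: 0.0
clock: 12.35
eef_pos: [0.6189, 0.2751, 0.034]
tool_rot: [0.056, 0.998, 0.001, 0.001]
ft_force: [0.6, 5.1, 3.5]
grip_width: 0.0005
grasp_force: 2.7
[[0.0143725  0.13834598]] [0.63972136 5.13694284 3.53094735]
```

Converted, -0.006 m is -0.06, -0.0045 m is -0.045.

```bash
echo '[{"trans":[0,-0.015,0],"finger_gap":0},{"trans":[0,-0.03,0],"finger_gap":0},{"trans":[0,-0.045,0],"finger_gap":0},{"trans":[0,-0.06,0],"finger_gap":0}]' | python3 -m jog | grep -E 'eef|ft'; for i in 1 2 3; do echo '[{"trans":[0,-0.01,0],"finger_gap":0},{"trans":[0,-0.02,0],"finger_gap":0},{"trans":[0,-0.02,0],"finger_gap":0}]' | python3 -m jog| grep -E 'eef|ft'; done
```

```text
eef_pos: [0.6182, 0.2694, 0.0339]
ft_force: [1.2, 5.8, 3.9]
eef_pos: [0.618, 0.2673, 0.0339]
ft_force: [0.5, 5.8, 4.3]
eef_pos: [0.6178, 0.2653, 0.034]
ft_force: [-0.5, 5.7, 4.4]
eef_pos: [0.6176, 0.2633, 0.034]
ft_force: [0.2, 5.3, 4.5]
```

```bash
for i in 1 2 3; do echo '[{"trans":[0,-0.008,0],"finger_gap":0},{"trans":[0,-0.016,0],"finger_gap":0},{"trans":[0,-0.016,0],"finger_gap":0}]' | python3 -m jog| grep -E 'eef|ft'; done
```

```text
eef_pos: [0.6174, 0.2617, 0.034]
ft_force: [0.5, 5.0, 4.3]
eef_pos: [0.6172, 0.2602, 0.0339]
ft_force: [0.9, 4.7, 4.2]
eef_pos: [0.6171, 0.2586, 0.034]
ft_force: [0.7, 5.2, 3.1]
```

Run:
```python
from h import *
c=imaging.calibration("wrist");p,d=imaging.camera("wrist");B=np.load("B.npy")
print(rect(toframe(B,onplane(c,big(blue(p)),.05)))); o=get_obs();print(toframe(B,[o["eef_pos"]]))
```

```text
(((9.471866607666016, 43.88514709472656), (132.53289794921875, 59.251007080078125), 89.78368377685547), array([[-20.403608, -22.268982],
       [ 38.846977, -22.492676],
       [ 39.347343, 110.039276],
       [-19.903244, 110.26297 ]], dtype=float32))
[[0.01432081 0.12172408]]
```

```bash
for i in 1 2 3; do echo '[{"trans":[0,-0.008,0],"finger_gap":0},{"trans":[0,-0.016,0],"finger_gap":0},{"trans":[0,-0.016,0],"finger_gap":0}]' | python3 -m jog| grep -E 'eef|ft'; done
```

```text
eef_pos: [0.6169, 0.257, 0.034]
ft_force: [-0.3, 5.6, 4.3]
eef_pos: [0.6167, 0.2554, 0.0339]
ft_force: [0.4, 6.0, 4.8]
eef_pos: [0.6166, 0.2538, 0.0339]
ft_force: [0.3, 3.7, 3.4]
```

```bash
for i in 1 2; do echo '[{"trans":[0,-0.008,0],"finger_gap":0},{"trans":[0,-0.016,0],"finger_gap":0},{"trans":[0,-0.016,0],"finger_gap":0}]' | python3 -m jog| grep -E 'eef|ft'; done
```

```text
eef_pos: [0.6164, 0.2522, 0.0339]
ft_force: [-0.4, 5.0, 3.7]
eef_pos: [0.6162, 0.2506, 0.0339]
ft_force: [0.4, 5.0, 2.8]
```

```bash
for i in 1 2 3; do echo '[{"trans":[0,-0.008,0],"finger_gap":0},{"trans":[0,-0.016,0],"finger_gap":0},{"trans":[0,-0.016,0],"finger_gap":0}]' | python3 -m jog| grep -E 'eef|ft'; done
```

```text
eef_pos: [0.616, 0.249, 0.034]
ft_force: [1.4, 5.1, 3.6]
eef_pos: [0.6158, 0.2474, 0.034]
ft_force: [1.0, 5.8, 4.3]
eef_pos: [0.6157, 0.2458, 0.0339]
ft_force: [0.4, 5.3, 4.3]
```

```bash
for i in 1 2 3; do echo '[{"trans":[0,-0.008,0],"finger_gap":0},{"trans":[0,-0.016,0],"finger_gap":0},{"trans":[0,-0.016,0],"finger_gap":0}]' | python3 -m jog| grep -E 'eef|ft'; done
```

```text
eef_pos: [0.6156, 0.2455, 0.034]
ft_force: [1.1, 7.5, 3.2]
eef_pos: [0.6156, 0.2454, 0.034]
ft_force: [1.7, 11.5, 2.4]
eef_pos: [0.6156, 0.2453, 0.0341]
ft_force: [2.0, 14.1, 0.8]
```

Converted, -0.0003 m is -0.003.

```bash
echo '[{"trans":[0,-0.003,0],"finger_gap":0},{"trans":[0,-0.003,0],"finger_gap":0},{"trans":[0,-0.003,0],"finger_gap":0},{"trans":[0,-0.003,0],"finger_gap":0},{"trans":[0,-0.003,0],"finger_gap":0}]' | python3 -m jog| grep -E 'eef|ft'
python3 - <<'E'
from h import *
c=imaging.calibration("wrist");p,d=imaging.camera("wrist");B=np.load("B.npy");cv2.imwrite("pics/w6.png",p[:,:,::-1])
print(rect(toframe(B,onplane(c,big(blue(p)),.05)))); o=get_obs();print(toframe(B,[o["eef_pos"]]),o["ft_force"])
E
```

```text
eef_pos: [0.6155, 0.2452, 0.0341]
ft_force: [1.7, 14.0, 1.4]
(((9.289560317993164, 30.803024291992188), (59.37917709350586, 131.76394653320312), 0.033613622188568115), array([[-20.438673,  96.667564],
       [-20.361372, -35.09635 ],
       [ 39.01779 , -35.061516],
       [ 38.94049 ,  96.7024  ]], dtype=float32))
[[0.01422198 0.10830188]] [ 2.01982191 14.25457886  0.98445918]
```

View pics/w6.png

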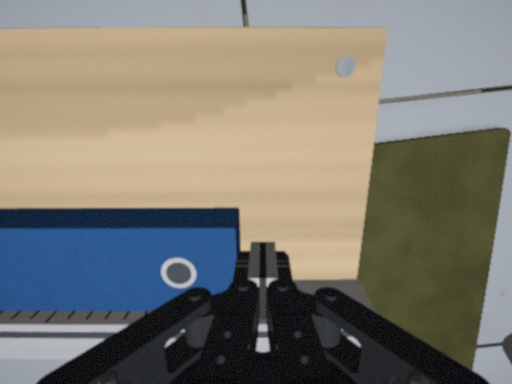

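The near edge of the bar, at row 209, is parallel to the fence. It's flush and has been pressed at about 10–14 N for over 0.6 s. I'll back off and go up to the handle.

```bash
echo '[{"trans":[0,0.04,0],"finger_gap":0},{"trans":[0,0.15,0],"finger_gap":0},{"trans":[0,0.2,-0.3],"finger_gap":0},{"trans":[0,0.2,-0.9],"finger_gap":0.03},{"trans":[0.3,-0.4,-1.3],"finger_gap":0.055},{"trans":[0.47,-1,-1.3],"finger_gap":0.055},{"trans":[0.47,-1.6,-1.3],"finger_gap":0.055},{"trans":[0.47,-2.095,-1.3],"finger_gap":0.055},{"trans":[0.47,-2.095,-1.3],"finger_gap":0.055},{"trans":[0.47,-2.095,-1.3],"finger_gap":0.055}]' | python3 -m jog
python3 - <<'E'
from h import *
B=np.load("B.npy");c=imaging.calibration("wrist");p,d=imaging.camera("wrist");cv2.imwrite("pics/w7.png",p[:,:,::-1])
print(rect(toframe(B,onplane(c,big(blue(p)),.05))))
print(toframe(B,[get_obs()["eef_pos"]]),tool([.5493,.0379,.0535]))
E
```

```text
clock: 21.2
eef_pos: [0.5436, 0.0362, 0.1624]
tool_rot: [0.057, 0.998, -0.0, -0.001]
ft_force: [-0.0, 0.4, 0.0]
grip_width: 0.0551
grasp_force: 0.0
(((9.190383911132812, 4.707427978515625), (57.96065902709961, 178.6746063232422), 0.1968652456998825), array([[-20.096731,  93.94463 ],
       [-19.482817, -84.72892 ],
       [ 38.4775  , -84.52978 ],
       [ 37.863586,  94.143776]], dtype=float32))
[[-0.03520148 -0.10623739]] [-0.00546422  0.00149385  0.10892676]
```

View pics/w7.png

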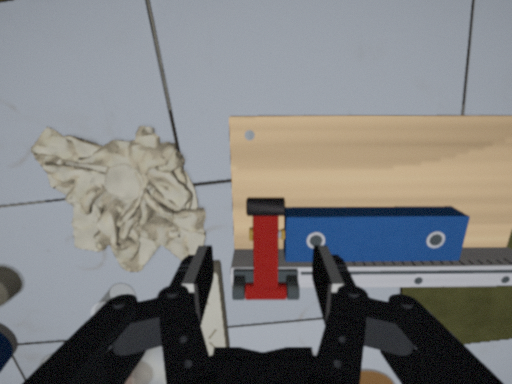

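The leaf is down with its handle at (265, 206). The bar's end, at column 285, meets the screw. I'll descend to the earlier grip pose.

```bash
echo '[{"trans":[-0.055,0.015,0.5],"finger_gap":0.055},{"trans":[-0.055,0.015,0.9],"finger_gap":0.055},{"trans":[-0.055,0.015,1.085],"finger_gap":0.055},{"trans":[-0.055,0.015,1.085],"finger_gap":0.055},{"trans":[-0.055,0.015,1.085],"finger_gap":0.04},{"trans":[-0.055,0.015,1.085],"finger_gap":0.025},{"trans":[-0.055,0.015,1.085],"finger_gap":0.025},{"trans":[-0.055,0.015,1.085],"finger_gap":0.025}]' | python3 -m jog
```

```text
clock: 22.25
eef_pos: [0.5506, 0.0377, 0.0554]
tool_rot: [0.056, 0.998, 0.0, 0.001]
ft_force: [0.7, 0.7, 0.9]
grip_width: 0.0312
grasp_force: 59.5
```

```bash
echo '[{"trans":[-0.004,0,-0.085],"finger_gap":0.025},{"trans":[-0.017,0,-0.169],"finger_gap":0.025},{"trans":[-0.038,0,-0.25],"finger_gap":0.025},{"trans":[-0.067,0,-0.331],"finger_gap":0.025},{"trans":[-0.104,0,-0.408],"finger_gap":0.025},{"trans":[-0.149,0,-0.48],"finger_gap":0.025},{"trans":[-0.2,0,-0.548],"finger_gap":0.025},{"trans":[-0.258,0,-0.61],"finger_gap":0.025},{"trans":[-0.322,0,-0.666],"finger_gap":0.025},{"trans":[-0.391,0,-0.715],"finger_gap":0.025}]' | python3 -m jog
```

```text
clock: 23.5
eef_pos: [0.5869, 0.0336, 0.1259]
tool_rot: [0.056, 0.998, 0.0, -0.002]
ft_force: [-3.4, 3.7, -8.2]
grip_width: 0.031
grasp_force: 59.8
```

Converted, -0.0611 m is -0.611, -0.0484 m is -0.484.

```bash
echo '[{"trans":[-0.074,0,-0.042],"finger_gap":0.025},{"trans":[-0.151,0,-0.077],"finger_gap":0.025},{"trans":[-0.232,0,-0.104],"finger_gap":0.025},{"trans":[-0.315,0,-0.123],"finger_gap":0.025},{"trans":[-0.4,0,-0.133],"finger_gap":0.025},{"trans":[-0.484,0,-0.135],"finger_gap":0.025},{"trans":[-0.568,0,-0.128],"finger_gap":0.025},{"trans":[-0.611,0,-0.121],"finger_gap":0.025},{"trans":[-0.611,0,-0.121],"finger_gap":0.025}]' | python3 -m jog
```

```text
clock: 24.62
eef_pos: [0.6482, 0.0269, 0.1384]
tool_rot: [0.056, 0.998, 0.0, -0.001]
ft_force: [-3.0, 4.4, -3.4]
grip_width: 0.0306
grasp_force: 59.5
```

```bash
echo '[{"finger_gap":0.05},{"finger_gap":0.06},{"finger_gap":0.06},{"trans":[0,0,-0.3],"finger_gap":0.06},{"trans":[0.2,0.2,-0.8],"finger_gap":0.06},{"trans":[0.7,0.6,-1.2],"finger_gap":0.06},{"trans":[0.7,0.6,-1.2],"finger_gap":0.06},{"trans":[0.7,0.6,-1.2],"finger_gap":0.06}]' | python3 -m jog
python3 - <<'E'
from h import *
B=np.load("B.npy");c=imaging.calibration("wrist");p,d=imaging.camera("wrist");cv2.imwrite("pics/w8.png",p[:,:,::-1])
print(rect(toframe(B,onplane(c,big(blue(p)),.05))))
m=blue(p); print("row of near/far edge per col",[(u,np.argmax(m[:,u]),383-np.argmax(m[::-1,u])) for u in range(250,390,20)])
print(project(c,fromframe(B,[[-.033,-.105,.08],[.0525,-.105,.165],[.065,-.105,.164]])))
E
```

```text
clock: 25.62
eef_pos: [0.5866, 0.0941, 0.259]
tool_rot: [0.056, 0.998, -0.0, 0.001]
ft_force: [-0.4, -0.8, -0.1]
grip_width: 0.0593
grasp_force: 0.0
(((12.215023040771484, 5.379112243652344), (176.5832977294922, 51.21092224121094), 89.7726058959961), array([[-13.740644, -82.81022 ],
       [ 37.46987 , -83.013466],
       [ 38.170692,  93.56844 ],
       [-13.039825,  93.77169 ]], dtype=float32))
row of near/far edge per col [(250, np.int64(157), np.int64(196)), (270, np.int64(157), np.int64(196)), (290, np.int64(157), np.int64(196)), (310, np.int64(157), np.int64(196)), (330, np.int64(157), np.int64(195)), (350, np.int64(157), np.int64(196)), (370, np.int64(159), np.int64(181))]
[[208.41202342 145.26541425]
 [198.22256659 251.14461535]
 [199.48480461 262.14495729]]
```

View pics/w8.png

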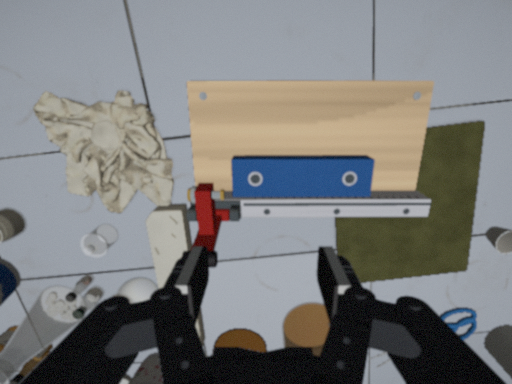

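The leaf is up, with its handle at about (210, 258). The bar is flush at (233–373, 157–197), and the jars are undisturbed.

```bash
python3 -c "
from h import *
print(workorder.job_done())"
```

```text
the job is handed in; nothing more can be done
None
```

I handed the job in at about 26 s of the 69 s allowed; no verdict was shown. The bar was pressed on the screw at roughly 10–14 N for over 0.6 s, the leaf is back up at about 1.7 rad, and the last image shows the bar lying flush where it was gauged, with no sign of the bystanders having moved.

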